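# Crank a plate press down onto a microplate

## Task

Push the loaded tray of the hand-cranked plate press fully home under its pad. Then take the knob and crank clockwise (seen from above) at a steady pace, never faster than half a turn a second and never turning back, through the heavy point that comes once in each turn, until the pad bears firmly on the microplate with a squeeze of about 100 N, neither loose nor crushing it; let go and leave it clamped, with the other things on the bench left alone.

Things in the scene. Friction and masses are not known exactly. Their poses are not given: they have to be found in the camera images.
- press: White C-framed bench press, fixed, 200 x 200 mm, 235 mm high with the crank. Origin under the shaft axis at worktop level; z up, x to the column at its back, y to the side from which the tray enters. Base: x -90 to 110, y -100 to 100, 24 mm high; the head (x -45 to 105, y -43 to 43, z 120 to 165 mm) overhangs the tray.
- shaft_top (a point): Point on the upright crank-shaft axis, on the top of the head, 173 mm above the worktop.
- knob_mid (a point): Middle of the grip of the black upright crank knob (25 mm diameter, 46 mm tall), 216 mm above the worktop, 18 mm below the knob's top, 29 mm above the flat steel crank arm. The knob swivels freely about its own axis, so the hand need not turn. It travels a level circle of 62 mm radius round the shaft; at the start the arm points somewhere between the press's -x and -y.
- shaft (a joint): Crank turn (rad), 0 at the start, growing clockwise from above. 6.28 lowers the pad 18 mm. Running drag about 10 to 12 N at the knob; once a turn, at an unmarked angle that varies, a sprung cam adds up to about 5 N while it rises (some 35 degrees), then lets go and eases the crank by as much. The drag holds the shaft where it is left.
- tray_peg (a point): Middle of the graspable part of the black upright peg on the outer (+y) end of the aluminium tray: 14 mm diameter, 47 mm tall, this point 63 mm above the worktop and 18 mm below the peg's top.
- tray (a joint): Slide of the tray (m) along the press's -y: 0 fully out (as at the start), 0.070 fully home against the stop with the plate centred under the pad. Drag about 3 N; it stays where it is left.
- pad: Rubber-faced pressing pad, 74 x 116 mm, under the head; origin: centre of its lower face. Starts 1.6 to 2.5 turns above the plate (varies). Sprung at 15 N/mm: after touching, each radian of crank adds about 40 N of squeeze, and each 10 N of squeeze adds about 0.46 N to the load at the knob. 65 to 135 N is firm; over 180 N crushes.
- plate: Clear 96-well microplate, 86 x 128 x 14 mm, lying loose in the tray's nest, 34 mm above the worktop. Origin: centre of its underside. Not to be handled.
- beaker: Clear glass beaker, 54 mm diameter, 69 mm tall, bystander. Origin: centre of its underside.
- timer: White bench timer, 68 x 68 x 20 mm, bystander. Origin: centre of its underside.
- flask: Conical flask with a stopper, 76 mm diameter, 133 mm tall, bystander. Origin: centre of its underside.

How it is judged:
On the way, in this order (a step that is already met when the one before it is completed fails the run):
1. the tray is fully home (value of joint tray above 0.066 m), for 0.2 s.
2. the pad bears firmly on the plate (contact force between pad and plate above 65 N), for 0.2 s.
At the end, for the whole second after the job is handed in: The tray is home (within 4 mm of its stop), the pad squeezes the plate with 65 to 135 N, and the crank is at rest (under 0.2 rad/s) (value of joint tray above 0.066 m and contact force between pad and plate between 65 and 135 N and velocity of joint shaft below 0.2 rad/s); the robot touches nothing.
It fails at once if the plate is crushed (squeeze over 180 N) (contact force between pad and plate above 180 N).
It fails at once if the crank is spun or jerked (over 4.2 rad/s) (velocity of joint shaft above 4.2 rad/s).
It fails at once if the crank is turned back once it is under way (faster than 0.8 rad/s) (value of joint shaft above 0.3 rad and velocity of joint shaft below -0.8 rad/s).
It fails at once if the crank is turned before the tray is home (value of joint tray below 0.064 m and value of joint shaft above 0.5 rad).
It fails at once if a bystander is moved by 20 mm or more (distance of any of beaker, timer, flask from where it was at the start of the episode above 0.02 m).
It also fails if it takes over 72 s, if anything falls off the work surface, if the arm or the gripper's body presses on something with over 40 N, if the wrist force passes 120 N, or if a joint passes its speed limit or range.

## Robot

A 7-joint arm with a two-finger parallel gripper is mounted at the origin on a cart in front of the work surface, level with it; the furniture and walls round the work are solid. World frame = base frame: x ahead of the robot, y to its left, z up, the work surface at z = 0. Lengths are in m, angles in rad, forces in N, time in s.
With the tool pointing down it reaches from about 0.35 to 0.9 m from the base axis. Payload 19.9 kg.
Tool frame: the origin (TCP) lies between the finger pads; the fingertips stand 25 mm ahead of it and the grasp point (between the pads) lies 6 mm ahead of it; z points along the fingers, y is the direction in which the jaws open and shut (so a half turn about z gives the same grasp; the last joint's range is limited). The gripper opens to 85 mm and grips with 20 to 120 N. Pads are 22 mm wide; open, the fingers measure 114 mm over their backs; the gripper's body (76 mm by 85 mm) begins 54 mm behind the grasp point. The pads swing forward as they close: fully open they stand 13 mm farther back than shut.
Start: joints at [1.212, 0.417, -0.01, 1.614, 0.005, 1.111, -0.053], TCP at [0.195, -0.594, 0.256] pointing down, gripper open.
Joint ranges: [-2.81, 2.81], [-0.39, 2.02], [-1.27, 1.25], [0.06, 2.57], [-1.19, 4.33], [0.19, 2], [-2.82, 2.82]. Speed limits (rad/s): [1.89, 1.89, 2.39, 2.39, 3.01, 3.01, 3.01].

## Interface

Orientations are given as a unit quaternion [w, x, y, z].
In Python, from rig import robot gives the robot as it stands.
- The arm moves only by the tool arm_command, never from a script. Its argument "rows" is a list of rows, each a list of 5 numbers: the shift along the world's x, y, z normalised to -1 to 1, where 1 is 0.2 m, then the turn about the world's z normalised to -1 to 1, where 1 is pi rad, then the opening, from 0 (shut) to 1 (fully open). A call has 1 to 5 rows; each row shifts and turns the pose as measured when the row begins; what a row does not reach is not made up. A row lasts 1/8 s, in which the tool goes at most 62.5 mm and 10.7 degrees, less where a joint would pass 70% of its speed; a pose out of reach is approached as far as the arm can. A call with a number of a shift or a turn outside -1 to 1 is refused whole. A call with a gripper value outside its range is refused whole. The fingers move at their own pace and stop on an object; "grip_force" is the grip in N (left out, the last holds). Time passes only in rows, so rows that do not move let the fingers close. It gives the time, the measured TCP pose, the force and the opening at its end, in the units of the state.
- robot.observe(): the state, without advancing time (a new reading comes with each control period).
- robot.get_image(name): name is "side" or "top" or "wrist"; returns (picture, depth): 384x512x3 uint8, red, green, blue; 384x512 float32, m along the optical axis (not along the pixel's ray), 0 where there is no reading.
- robot.camera_info(name): a dict with "fov_y" (degrees; the focal length in pixels is half the picture's height over the tangent of half this angle, whatever the lens; pixels are square), "cx", "cy" (the principal point, pixels), "k1" (the pictures are not rectified: a ray, as slopes to the right and down, at radius r is drawn at 1 + k1 r^2 times it, then the intrinsics apply), "eye" and "attitude" of the camera in the world. Camera axes: x right, y down, z forward; pixel columns grow to the right and rows downward; lengths in m; the calibration is good to about 2 mm. A picture is of the moment at which its call begins: read the wrist's pose just before it. camera_info takes no time and is no camera call; for the wrist camera it gives the pose at the moment of the call.
- robot.job_done(): hands the job in, once; it reports no verdict.
Trained networks look in the newest picture that a camera, given by its name, has taken for a name from the list of things; names that differ only in an ending like _2 or _b are one class to them, and where a whole thing is asked for, a point or a joint stands for the part that bears it (a point fixed in the world has none). Each returns a list of dicts, best first, with "conf" (0 to 1); they miss things now and then, are a little off and sometimes report something else, mostly with a low value. They report only what shows in the picture. A call takes as long as a camera call.
- robot.trace(camera, query): "mask" (384x512 bool, what is visible of it) and "bbox" ([left, top, width, height] in pixels, round what is visible of it).
The state is a dict: "time_s": time; "joints": joint angles; "dq": joint speeds; "tau": joint torques, N m; "ee_pos": TCP position; "tool_rot": TCP orientation; "wrist_force": force on the tool from outside, world axes, zero at the start; "moment": the same for the moment, N m; "gripper_width": finger opening in m.
Only numpy, scipy, OpenCV 4.12 (cv2) and the standard library are available. Lean on these libraries where they do the work, as an engineer would, in place of code of your own. Each camera call takes 0.05 s, during which the arm holds its last target. There are 200 camera calls.

## Working session

There is one attempt and no reset: what is moved stays moved. The work goes in short steps, Python scripts to look and compute and a tool call to move; the robot and the scene stay as the last step left them, time stands still between calls to the robot, and variables do not carry over. Pictures are saved under pics/ and viewed, about 8 in all and at most 12, crops included, and the job is handed in when it is done.

Besides the shell and the picture viewer there is one more tool, called after ">>>" by a JSON object that holds its "api" and its "payload". arm_command: Moves the arm, as the interface text tells. Its arguments: {"type":"object","properties":{"rows":{"type":"array"},"grip_force":{"type":"number"}},"required":["rows"]}

```bash
mkdir -p pics; ls
cat > h.py <<'E'
import numpy as np, cv2
from scipy.spatial.transform import Rotation as R
from rig import robot
def cam(n):
    i=robot.camera_info(n); return i
def rot(a):
    a=np.array(a,float)
    return a if a.shape==(3,3) else R.from_quat(a,scalar_first=True).as_matrix()
def ray(i,u,v):
    f=192/np.tan(np.radians(i["fov_y"])/2)
    d=np.array([(u-i["cx"])/f,(v-i["cy"])/f],float); s=d.copy()
    for _ in range(20): s=d/(1+i["k1"]*(s**2).sum(0))
    return np.array([s[0],s[1],np.ones_like(s[0])])
def world(i,u,v,z): # depth along axis
    return (np.array(i["eye"])[:,None]+rot(i["attitude"])@(ray(i,np.atleast_1d(u),np.atleast_1d(v))*z)).T
def at_height(i,u,v,h):
    d=rot(i["attitude"])@ray(i,float(u),float(v)); e=np.array(i["eye"]); return e+d*(h-e[2])/d[2]
def cloud(i,depth,mask):
    v,u=np.nonzero(mask&(depth>0)); return world(i,u.astype(float),v.astype(float),depth[v,u])
E
python3 - <<'E'
from h import *
print(robot.observe())
ims=[]
for n in("top","side"):
    i=cam(n);print(n,i)
    p,d=robot.get_image(n);ims.append(p);np.save(n+"_d.npy",d);np.save(n+"_p.npy",p)
    cv2.imwrite(f"pics/{n}0.png",cv2.resize(p[:,:,::-1],(768,576)))
    for q in("press","knob_mid","tray_peg","beaker","timer","flask"):
        for r in robot.trace(n,q)[:2]:
            c=cloud(i,d,r["mask"])
            v,u=np.nonzero(r["mask"])
            print(q,round(r["conf"],2),r["bbox"],len(c),np.median(c,0).round(3) if len(c) else 0, c.min(0).round(3) if len(c) else 0, c.max(0).round(3) if len(c) else 0)
E
```

```text
pics
{'time_s': 0.0, 'joints': array([ 1.21151115,  0.41799429, -0.01032171,  1.61418208,  0.00469671,
        1.11071354, -0.05297272]), 'dq': array([ 0.00074975,  0.00155518,  0.00198205,  0.00151172,  0.00054811,
        0.00143117, -0.00110924]), 'tau': array([ 7.95876276e-04, -8.64445782e+01,  6.79652654e-01, -4.34890544e+01,
        1.92041625e-02,  7.47118582e-03,  2.82699837e-07]), 'ee_pos': array([ 0.1951903 , -0.59339489,  0.25564417]), 'tool_rot': array([-6.20660410e-04,  9.87398858e-01,  1.58250089e-01, -1.41623826e-04]), 'wrist_force': array([0.00821924, 0.86912725, 0.15304972]), 'moment': array([ 6.24444823e-05, -1.61061511e-02,  2.00633565e-02]), 'gripper_width': 0.08513922543285063}
top {'fov_y': 49.10937288948008, 'cx': 260.4682842519958, 'cy': 192.84593265790338, 'k1': -0.01960523352937511, 'eye': array([0.32264604, 0.05074409, 1.36977239]), 'attitude': array([-0.06873046,  0.71009337, -0.69815706,  0.06016842])}
press 0.7 [194.9, 167.6, 107.0, 80.0] 4116 [0.491 0.062 0.036] [ 0.389 -0.058 -0.007] [0.65  0.271 0.238]
knob_mid 0.6 [283.5, 205.3, 2.0, 12.4] 78 [ 0.485
[... 785 characters left out ...]
.091 0.067] [ 0.386 -0.2   -0.003] [0.797 0.271 0.236]
knob_mid 0.45 [287.8, 174.6, 8.6, 14.3] 98 [0.479 0.003 0.218] [ 0.472 -0.012  0.191] [0.49  0.011 0.236]
tray_peg 0.64 [215.4, 235.7, 67.1, 43.8] 620 [0.446 0.211 0.035] [ 0.415  0.048 -0.001] [0.535 0.271 0.084]
tray_peg 0.45 [214.4, 171.3, 95.9, 108.8] 4748 [0.478 0.09  0.083] [ 0.386 -0.192 -0.003] [0.777 0.27  0.236]
beaker 0.57 [299.1, 198.4, 16.9, 26.2] 331 [ 0.496 -0.104  0.046] [ 0.478 -0.137  0.005] [ 0.531 -0.082  0.069]
flask 0.85 [169.0, 225.7, 27.0, 44.2] 813 [0.564 0.319 0.051] [ 0.541  0.279 -0.002] [0.693 0.349 0.135]
flask 0.32 [248.1, 214.9, 45.2, 24.4] 477 [0.474 0.089 0.094] [ 0.446 -0.003  0.024] [0.526 0.124 0.125]
```

Run:
```python
from h import *
a=np.load("top_p.npy")[150:270,150:350,::-1];b=np.load("side_p.npy")[150:300,150:350,::-1]
cv2.imwrite("pics/a.png",np.vstack([cv2.resize(a,(600,270)) if 0 else cv2.resize(a,None,fx=2.2,fy=2.2),cv2.resize(b,None,fx=2.2,fy=2.2)]))
for n in("top","side"):
    i=cam(n);d=np.load(n+"_d.npy")
    c=cloud(i,d,d>0); c=c[(c[:,0]>.3)&(c[:,0]<.75)&(abs(c[:,1]-.1)<.3)]
    for lo,hi,name in((.224,.245,"knobtop"),(.174,.2,"arm"),(.155,.172,"head"),(.065,.09,"pegtop"),(.016,.030,"base")):
        s=c[(c[:,2]>lo)&(c[:,2]<hi)]
        if name=="pegtop": s=s[(s[:,1]>.2)&(s[:,0]<.52)]
        if len(s)>3:
            r=cv2.minAreaRect(s[:,:2].astype(np.float32))
            print(n,name,len(s),s.mean(0).round(4),np.round(r[0],4),np.round(r[1],4),round(r[2],1))
```

```text
top knobtop 63 [ 0.4878 -0.0025  0.2321] [ 0.4894 -0.0015] [0.0226 0.0219] 3.3
top arm 195 [0.4944 0.0437 0.1864] [0.4969 0.0321] [0.0892 0.0384] 88.5
top head 1325 [0.5312 0.0678 0.1638] [0.5268 0.0654] [0.1504 0.0989] 12.9
top pegtop 18 [0.4518 0.2542 0.0788] [0.4514 0.254 ] [0.0117 0.0103] 5.2
top base 2136 [0.5147 0.0455 0.0229] [0.5255 0.1004] [0.447  0.5967] 0.0
side knobtop 49 [0.4826 0.0009 0.2311] [ 0.483  -0.0005] [0.0205 0.0195] 86.7
side arm 211 [0.4876 0.0383 0.1866] [0.491  0.0325] [0.0894 0.0344] 89.8
side head 935 [0.5194 0.0745 0.1641] [0.5229 0.0663] [0.149  0.1021] 12.5
side pegtop 36 [0.4475 0.2568 0.0764] [0.449  0.2562] [0.0128 0.0132] 58.6
side base 1649 [0.4913 0.0714 0.0239] [0.5791 0.1061] [0.3707 0.6571] 13.9
```

View pics/a.png

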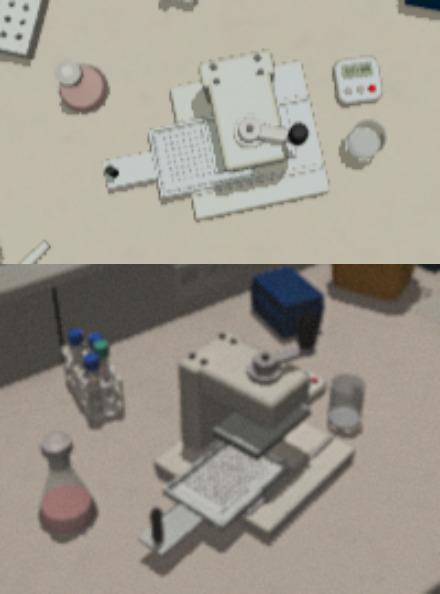

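The top view crop shows the peg at (112,173), shaft at (248,130) and knob at (298,134). The side view shows the dark pad edge under the head. From these I get a press yaw of about 12.7°, the shaft at (0.497, 0.059), the knob at a 62 mm radius, and the peg at about (0.452, 0.255).

>>> {"api": "arm_command", "payload": {"rows": [[0.15, 0.25, 0.05, -0.03, 0.6], [0.15, 0.25, 0.05, 0, 0.6], [0.15, 0.25, 0.05, 0, 0.6], [0.15, 0.25, 0.05, 0, 0.6], [0.15, 0.25, 0.05, 0, 0.6]]}}

```text
time_s: 1.32
ee_pos: [0.3458, -0.3385, 0.3066]
tool_rot: [0.0, 0.994, 0.107, -0.001]
wrist_force: [0.5, -0.6, -0.3]
gripper_width: 0.0513
```

>>> {"api": "arm_command", "payload": {"rows": [[0.05, 0.29, 0, 0, 0.6], [0.05, 0.29, 0, 0, 0.6], [0.05, 0.29, 0, 0, 0.6], [0.05, 0.29, 0, 0, 0.6], [0.05, 0.29, 0, 0, 0.6]]}}

```text
time_s: 1.95
ee_pos: [0.3976, -0.0389, 0.3086]
tool_rot: [0.002, 0.994, 0.107, 0.002]
wrist_force: [1.4, -0.6, -0.3]
gripper_width: 0.0515
```

>>> {"api": "arm_command", "payload": {"rows": [[0.05, 0.29, 0, 0, 0.6], [0.05, 0.29, 0, 0, 0.6], [0.06, 0.29, -0.05, 0, 0.6], [0.06, 0.29, -0.1, 0, 0.6], [0.05, 0.29, -0.1, 0, 0.6]]}}

```text
time_s: 2.58
ee_pos: [0.4524, 0.2577, 0.2613]
tool_rot: [0.003, 0.994, 0.106, 0.006]
wrist_force: [0.7, -1.2, 0.1]
gripper_width: 0.0513
```

>>> {"api": "arm_command", "payload": {"rows": [[0, 0, -0.15, 0, 0.6], [0, 0, -0.15, 0, 0.6], [0, 0, 0, 0, 0.6]]}}

```text
time_s: 2.95
ee_pos: [0.4511, 0.2626, 0.1985]
tool_rot: [0.001, 0.994, 0.109, 0.004]
wrist_force: [-0.2, -0.3, 1.4]
gripper_width: 0.0514
```

Run:
```python
from h import *
s=robot.observe();i=cam("wrist");p,d=robot.get_image("wrist")
print(s["ee_pos"],i)
c=cloud(i,d,d>0);q=c[(c[:,2]>.06)&(c[:,2]<.095)&(abs(c[:,0]-.45)<.04)&(abs(c[:,1]-.255)<.04)]
print(len(q),q.mean(0) if len(q) else 0)
q=q[q[:,2]>.075];print(len(q),q.mean(0) if len(q) else 0, q.min(0),q.max(0))
for r in robot.trace("wrist","tray_peg")[:2]:
    cc=cloud(i,d,r["mask"]);print(r["conf"],r["bbox"],np.median(cc,0))
cv2.imwrite("pics/w1.png",p[:,:,::-1])
```

```text
[0.45106497 0.26261763 0.19849595] {'fov_y': 68.78719677851122, 'cx': 253.35690096512718, 'cy': 192.93022996363297, 'k1': -0.05654619530634927, 'eye': array([0.52345779, 0.27808046, 0.31765554]), 'attitude': array([ 0.11292081,  0.77121339, -0.62018937, -0.08856602])}
265 [0.45380642 0.2554478  0.07766764]
199 [0.45282018 0.25504383 0.08102366] [0.44568613 0.24788132 0.07511606] [0.45882937 0.26154438 0.08334722]
0.91 [245.1, 137.7, 216.1, 93.8] [0.46131593 0.20419122 0.03549307]
```

View pics/w1.png

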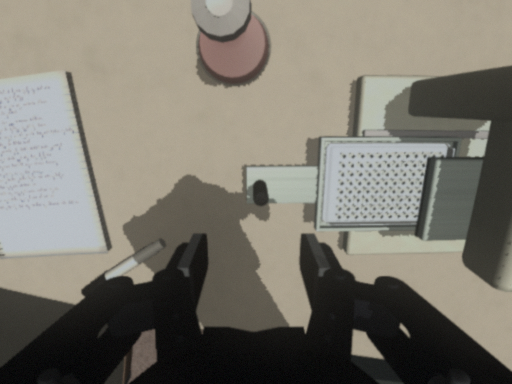

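The wrist view shows the peg at (260,192), between and ahead of the fingers with nothing in the way. Depth puts it at (0.4525, 0.255), so I'll go down and grip it.

>>> {"api": "arm_command", "payload": {"rows": [[0.01, -0.035, 0, 0, 0.6], [0, 0, -0.22, 0, 0.6], [0, 0, -0.22, 0, 0.6], [0, 0, -0.2, 0, 0.6], [0, 0, 0, 0, 0.6]]}}

```text
time_s: 3.68
ee_pos: [0.4592, 0.2534, 0.0762]
tool_rot: [0.001, 0.994, 0.106, 0.012]
wrist_force: [-0.6, -0.6, 1.4]
gripper_width: 0.0512
```

>>> {"api": "arm_command", "payload": {"rows": [[0, 0, 0, 0, 0], [0, 0, 0, 0, 0], [0, 0, 0, 0, 0], [0, 0, 0, 0, 0]], "grip_force": 40}}

```text
time_s: 4.18
ee_pos: [0.461, 0.2537, 0.0803]
tool_rot: [-0.0, 0.994, 0.106, 0.014]
wrist_force: [3.8, 4.2, -24.5]
gripper_width: 0.0123
```

>>> {"api": "arm_command", "payload": {"rows": [[0.013, -0.06, -0.01, 0, 0], [0.013, -0.06, 0, 0, 0], [0.013, -0.06, 0, 0, 0], [0.013, -0.06, 0, 0, 0], [0.013, -0.06, 0, 0, 0]]}}

```text
time_s: 4.8
ee_pos: [0.4745, 0.1952, 0.0802]
tool_rot: [-0.002, 0.994, 0.107, 0.016]
wrist_force: [3.1, 5.5, -15.1]
gripper_width: 0.0124
```

>>> {"api": "arm_command", "payload": {"rows": [[0.009, -0.04, 0, 0, 0], [0.009, -0.04, 0, 0, 0], [0.005, -0.02, 0, 0, 0]]}}

```text
time_s: 5.18
ee_pos: [0.4759, 0.1888, 0.0807]
tool_rot: [-0.013, 0.993, 0.112, 0.017]
wrist_force: [3.1, 22.2, -32.2]
gripper_width: 0.0122
```

>>> {"api": "arm_command", "payload": {"rows": [[0.005, -0.05, 0, 0, 0], [0.005, -0.05, 0, 0, 0]]}}

```text
time_s: 5.42
ee_pos: [0.476, 0.188, 0.0823]
tool_rot: [-0.028, 0.992, 0.12, 0.021]
wrist_force: [-1.1, 71.2, -38.0]
gripper_width: 0.0124
```

Run:
```python
from h import *
s=robot.observe();print(s["ee_pos"],s["wrist_force"])
i=cam("wrist");p,d=robot.get_image("wrist")
for n in("top","side"):
    i=cam(n);p,d=robot.get_image(n);np.save(n+"1_d.npy",d);np.save(n+"1_p.npy",p)
    for q in("plate","pad"):
      for r in robot.trace(n,q)[:2]:
        c=cloud(i,d,r["mask"]);print(n,q,r["conf"],r["bbox"],np.median(c,0).round(4),c.min(0).round(3),c.max(0).round(3))
```

```text
[0.47604134 0.1879769  0.08229553] [ -1.10035191  71.19544762 -38.03459307]
top pad 0.39 [278.4, 199.6, 9.8, 21.7] [0.5247 0.0108 0.0938] [ 0.475 -0.002  0.088] [0.54  0.017 0.098]
side plate 0.83 [245.0, 222.6, 47.8, 30.1] [0.4697 0.0876 0.0478] [ 0.441 -0.017  0.032] [0.525 0.152 0.108]
side plate 0.68 [167.3, 226.6, 26.8, 47.3] [0.5638 0.3172 0.0492] [ 0.54   0.261 -0.003] [0.694 0.349 0.135]
side pad 0.85 [253.5, 214.7, 41.7, 24.5] [0.4706 0.0849 0.0937] [ 0.447 -0.062  0.003] [0.536 0.117 0.099]
side pad 0.64 [298.0, 199.1, 20.2, 25.2] [ 0.4987 -0.1025  0.0456] [ 0.477 -0.211 -0.003] [ 0.578 -0.082  0.071]
```

>>> {"api": "arm_command", "payload": {"rows": [[0, 0.0, 0, 0, 0.6], [0, 0.0, 0, 0, 0.6], [0, 0, 0, 0, 0.6], [0, 0, 0.2, 0, 0.6], [0, 0, 0.25, 0, 0.6]]}}

```text
time_s: 6.4
ee_pos: [0.4754, 0.1876, 0.1731]
tool_rot: [-0.027, 0.992, 0.12, 0.019]
wrist_force: [1.0, -0.7, 1.4]
gripper_width: 0.0514
```

>>> {"api": "arm_command", "payload": {"rows": [[0, 0, 0.25, 0, 0.6], [0, 0, 0.25, 0, 0.6], [0, 0, 0.2, 0, 0.6]]}}

```text
time_s: 6.78
ee_pos: [0.4753, 0.1852, 0.3186]
tool_rot: [-0.026, 0.992, 0.119, 0.02]
wrist_force: [-0.2, 0.2, -0.5]
gripper_width: 0.0511
```

Run:
```python
from h import *
s=robot.observe();print(s["ee_pos"],s["tool_rot"],s["wrist_force"],s["gripper_width"])
for n in("top","side","wrist"):
    i=cam(n);p,d=robot.get_image(n);np.save(n+"2_d.npy",d);np.save(n+"2_p.npy",p)
    c=cloud(i,d,d>0)
    for nm,lo,hi,x,y,r in(("peg",.074,.086,.468,.187,.025),("knob",.226,.24,.486,-.002,.03)):
        q=c[(c[:,2]>lo)&(c[:,2]<hi)&(np.hypot(c[:,0]-x,c[:,1]-y)<r)]
        if len(q)>3: print(n,nm,len(q),q.mean(0).round(4),cv2.minAreaRect(q[:,:2].astype(np.float32))[:2])
    q=c[(c[:,2]>.155)&(c[:,2]<.17)&(abs(c[:,0]-.52)<.13)&(abs(c[:,1]-.065)<.1)]
    if len(q)>50: print(n,"head",len(q),cv2.minAreaRect(q[:,:2].astype(np.float32)))
w=np.load("side2_p.npy")[150:290,200:330,::-1]
cv2.imwrite("pics/s2.png",cv2.resize(w,None,fx=4,fy=4))
```

```text
[0.47529035 0.18517849 0.31861584] [-0.02595034  0.99238832  0.11875795  0.01971181] [-0.22798851  0.24327616 -0.50832275] 0.0511231147641149
top knob 57 [ 0.4878 -0.0025  0.2318] ((0.48896947503089905, -0.0028662318363785744), (0.022320641204714775, 0.019557705149054527))
top head 1233 ((0.5267171859741211, 0.06571920216083527), (0.1501103639602661, 0.09886881709098816), 12.59809398651123)
side peg 22 [0.4638 0.1881 0.0795] ((0.46402356028556824, 0.1884167194366455), (0.010625609196722507, 0.013061795383691788))
side knob 43 [0.4828 0.0006 0.2319] ((0.4838258922100067, 0.0004707612097263336), (0.020459678024053574, 0.02035219594836235))
side head 920 ((0.5232817530632019, 0.06471587717533112), (0.1499452292919159, 0.10097747296094894), 13.440129280090332)
wrist peg 92 [0.4688 0.1867 0.0808] ((0.46841371059417725, 0.18689784407615662), (0.012445701286196709, 0.013449643738567829))
wrist knob 690 [0.4888 0.0008 0.2325] ((0.48832863569259644, -0.0013203267008066177), (0.02177678421139717, 0.024023061618208885))
wrist head 11055 ((0.5265846848487854, 0.06633295118808746), (0.14847226440906525, 0.09921399503946304), 12.089690208435059)
```

View pics/s2.png

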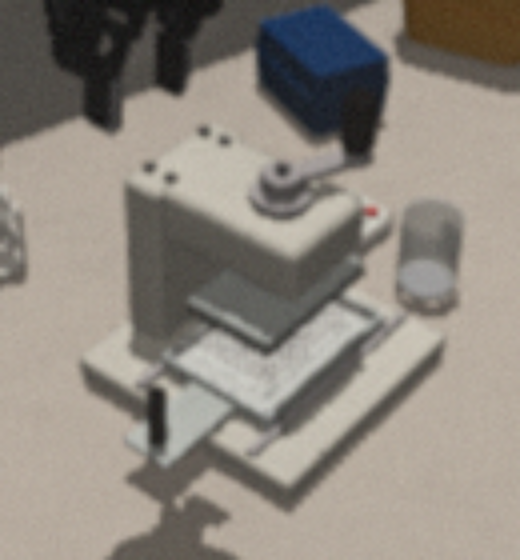

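The picture shows the tray and plate under the pad, with the peg at about (155,415) near the base. The peg moved 69.8 mm, so the tray is home. The crank hasn't moved. Next is the knob.

>>> {"api": "arm_command", "payload": {"rows": [[0.015, -0.233, 0, 0, 0.7], [0.015, -0.233, 0, 0, 0.7], [0.015, -0.233, 0, 0, 0.7], [0.015, -0.233, 0, 0, 0.7], [0, 0, 0, 0, 0.7]]}}

```text
time_s: 7.55
ee_pos: [0.4854, -0.0096, 0.314]
tool_rot: [-0.025, 0.993, 0.117, 0.018]
wrist_force: [0.3, 1.0, -0.8]
gripper_width: 0.0599
```

Run:
```python
from h import *
s=robot.observe();print(s["ee_pos"],s["tool_rot"],s["gripper_width"],R.from_quat(s["tool_rot"],scalar_first=True).as_matrix()[:,2])
i=cam("wrist");p,d=robot.get_image("wrist");c=cloud(i,d,d>0)
q=c[(c[:,2]>.226)&(c[:,2]<.24)&(np.hypot(c[:,0]-.487,c[:,1]+.001)<.03)]
print(len(q),q.mean(0),cv2.minAreaRect(q[:,:2].astype(np.float32)))
```

```text
[ 0.48540078 -0.00955967  0.31402362] [-0.02544341  0.99262876  0.11711876  0.01799924] 0.05993570677728167 [ 0.02977332  0.05472782 -0.99805732]
767 [ 0.49040939 -0.00333229  0.23304532] ((0.4888758659362793, -0.003577951341867447), (0.023787859827280045, 0.02416094020009041), 36.468536376953125)
```

>>> {"api": "arm_command", "payload": {"rows": [[0.015, 0.035, -0.15, 0, 0.7], [0, 0, -0.17, 0, 0.7], [0, 0, -0.12, 0, 0.7], [0, 0, 0, 0, 0.7]]}}

```text
time_s: 8.1
ee_pos: [0.4869, 0.0022, 0.2222]
tool_rot: [-0.026, 0.992, 0.12, 0.017]
wrist_force: [0.5, 0.3, -0.2]
gripper_width: 0.06
```

>>> {"api": "arm_command", "payload": {"rows": [[0.005, -0.02, 0, 0, 0.5], [0, 0, 0, 0, 0], [0, 0, 0, 0, 0], [0, 0, 0, 0, 0], [0, 0, 0, 0, 0]], "grip_force": 50}}

```text
time_s: 8.72
ee_pos: [0.4889, -0.0027, 0.2245]
tool_rot: [-0.025, 0.992, 0.12, 0.018]
wrist_force: [4.2, 1.4, -13.1]
gripper_width: 0.0236
```

```bash
cat > crank.py <<'E'
import sys
from h import *
S=np.array([.4973,.0595]);r=.062;st=float(sys.argv[1]);n=int(sys.argv[2])
s=robot.observe();p=s["ee_pos"];f=s["wrist_force"]
a=np.arctan2(*(p[:2]-S)[::-1]);t=np.array([np.sin(a),-np.cos(a)])
F=-f[:2]@t
rr=np.hypot(*(p[:2]-S))
turn=-(a+1.705)  # mod 2pi
print("ang %.1f r %.4f z %.4f Ftan %.1f Frad %.1f Fz %.1f turn(mod) %.2f t %.2f v %.2f"%(np.degrees(a),rr,p[2],F,f[:2]@np.array([np.cos(a),np.sin(a)]),f[2],turn%(2*np.pi),s["time_s"],0),"tilt",rot(s["tool_rot"])[:2,2].round(3))
prev=p[:2]
for k in range(1,n+1):
    b=a-st*k;w=S+(r if k>1 else (rr+r)/2)*np.array([np.cos(b),np.sin(b)]);print(((w-prev)/.2).round(3).tolist());prev=w if k>1 else S+r*np.array([np.cos(b),np.sin(b)])
E
python3 crank.py .2 16
python3 - <<'E'
from h import *
i=cam("side");p,d=robot.get_image("side");np.save("side3_p.npy",p)
E
```

```text
ang -97.7 r 0.0628 z 0.2245 Ftan 3.9 Frad -1.9 Fz -13.1 turn(mod) 0.00 t 8.72 v 0.00 tilt [0.031 0.053]
[-0.06, 0.016]
[-0.056, 0.026]
[-0.05, 0.037]
[-0.042, 0.046]
[-0.032, 0.053]
[-0.02, 0.058]
[-0.008, 0.061]
[0.004, 0.062]
[0.016, 0.06]
[0.028, 0.055]
[0.038, 0.049]
[0.047, 0.04]
[0.054, 0.03]
[0.059, 0.019]
[0.062, 0.007]
[0.062, -0.006]
```

>>> {"api": "arm_command", "payload": {"rows": [[-0.06, 0.016, 0, 0, 0], [-0.056, 0.026, 0, 0, 0], [-0.05, 0.037, 0, 0, 0], [-0.042, 0.046, 0, 0, 0], [-0.032, 0.053, 0, 0, 0]]}}

```text
time_s: 9.4
ee_pos: [0.443, 0.0298, 0.2249]
tool_rot: [-0.023, 0.993, 0.118, 0.022]
wrist_force: [11.1, -7.2, -17.7]
gripper_width: 0.0237
```

```bash
python3 crank.py .2 5
```

```text
ang -151.3 r 0.0618 z 0.2249 Ftan 11.7 Frad -6.3 Fz -17.7 turn(mod) 0.94 t 9.40 v 0.00 tilt [0.039 0.05 ]
[-0.024, 0.057]
[-0.012, 0.061]
[-0.0, 0.062]
[0.012, 0.061]
[0.024, 0.057]
```

```bash
sed -i 's/b=a-st\*k;w/b=a-st*k*.95;w/; s#((w-prev)/.2)#((w-prev)/.2/.95)#' crank.py; python3 crank.py .2 10
```

```text
ang -151.3 r 0.0618 z 0.2249 Ftan 11.7 Frad -6.3 Fz -17.7 turn(mod) 0.94 t 9.40 v 0.00 tilt [0.039 0.05 ]
[-0.025, 0.057]
[-0.013, 0.06]
[-0.002, 0.062]
[0.01, 0.061]
[0.022, 0.058]
[0.032, 0.053]
[0.042, 0.046]
[0.049, 0.037]
[0.056, 0.027]
[0.06, 0.016]
```

>>> {"api": "arm_command", "payload": {"rows": [[-0.025, 0.057, 0, 0, 0], [-0.013, 0.06, 0, 0, 0], [-0.002, 0.062, 0, 0, 0], [0.01, 0.061, 0, 0, 0], [0.022, 0.058, 0, 0, 0]]}}

```text
time_s: 10.02
ee_pos: [0.4412, 0.0841, 0.2242]
tool_rot: [-0.018, 0.993, 0.115, 0.022]
wrist_force: [-2.5, -11.5, -3.3]
gripper_width: 0.0234
```

>>> {"api": "arm_command", "payload": {"rows": [[0.032, 0.053, 0, 0, 0], [0.042, 0.046, 0, 0, 0], [0.049, 0.037, 0, 0, 0], [0.056, 0.027, 0, 0, 0], [0.06, 0.016, 0, 0, 0]]}}

```text
time_s: 10.65
ee_pos: [0.4832, 0.1191, 0.2235]
tool_rot: [-0.015, 0.993, 0.115, 0.014]
wrist_force: [-22.0, -3.5, 12.3]
gripper_width: 0.0236
```

```bash
python3 crank.py .2 10
```

```text
ang 103.4 r 0.0612 z 0.2235 Ftan 22.3 Frad 1.7 Fz 12.3 turn(mod) 2.77 t 10.65 v 0.00 tilt [0.024 0.032]
[0.06, 0.01]
[0.062, -0.003]
[0.06, -0.015]
[0.056, -0.026]
[0.05, -0.036]
[0.043, -0.045]
[0.033, -0.052]
[0.023, -0.058]
[0.012, -0.061]
[-0.0, -0.062]
```

>>> {"api": "arm_command", "payload": {"rows": [[0.06, 0.01, 0, 0, 0], [0.062, -0.003, 0, 0, 0], [0.06, -0.015, 0, 0, 0], [0.056, -0.026, 0, 0, 0], [0.05, -0.036, 0, 0, 0]]}}

```text
time_s: 11.28
ee_pos: [0.5339, 0.1099, 0.2236]
tool_rot: [-0.015, 0.993, 0.118, 0.005]
wrist_force: [-9.5, 8.8, -2.4]
gripper_width: 0.0235
```

>>> {"api": "arm_command", "payload": {"rows": [[0.043, -0.045, 0, 0, 0], [0.033, -0.052, 0, 0, 0], [0.023, -0.058, 0, 0, 0], [0.012, -0.061, 0, 0, 0], [0, -0.062, 0, 0, 0]]}}

```text
time_s: 11.9
ee_pos: [0.5578, 0.0661, 0.2259]
tool_rot: [-0.024, 0.992, 0.124, 0.009]
wrist_force: [18.6, 15.0, -19.7]
gripper_width: 0.0234
```

```bash
python3 crank.py .2 10
```

```text
ang 6.3 r 0.0609 z 0.2259 Ftan 12.9 Frad 20.1 Fz -19.7 turn(mod) 4.47 t 11.90 v 0.00 tilt [0.012 0.049]
[0.004, -0.061]
[-0.011, -0.061]
[-0.022, -0.058]
[-0.033, -0.053]
[-0.042, -0.045]
[-0.05, -0.037]
[-0.056, -0.027]
[-0.06, -0.016]
[-0.062, -0.004]
[-0.061, 0.008]
```

```bash
sed -i 's/\.4973,\.0595/.4984,.0600/' crank.py; python3 crank.py .2 10
```

```text
ang 5.9 r 0.0597 z 0.2259 Ftan 13.0 Frad 20.1 Fz -19.7 turn(mod) 4.48 t 11.90 v 0.00 tilt [0.012 0.049]
[0.006, -0.06]
[-0.011, -0.061]
[-0.023, -0.058]
[-0.033, -0.052]
[-0.042, -0.045]
[-0.05, -0.036]
[-0.056, -0.026]
[-0.06, -0.015]
[-0.062, -0.004]
[-0.061, 0.008]
```

>>> {"api": "arm_command", "payload": {"rows": [[0.007, -0.06, 0, 0, 0], [-0.01, -0.061, 0, 0, 0], [-0.023, -0.058, 0, 0, 0], [-0.033, -0.052, 0, 0, 0], [-0.042, -0.045, 0, 0, 0]]}}

```text
time_s: 12.52
ee_pos: [0.541, 0.0145, 0.2253]
tool_rot: [-0.028, 0.992, 0.126, 0.014]
wrist_force: [14.8, 3.4, -23.6]
gripper_width: 0.0234
```

>>> {"api": "arm_command", "payload": {"rows": [[-0.05, -0.036, 0, 0, 0], [-0.056, -0.026, 0, 0, 0], [-0.06, -0.015, 0, 0, 0], [-0.062, -0.004, 0, 0, 0], [-0.061, 0.008, 0, 0, 0]]}}

```text
time_s: 13.15
ee_pos: [0.4852, -0.0029, 0.2244]
tool_rot: [-0.027, 0.992, 0.125, 0.019]
wrist_force: [12.2, 2.9, -19.9]
gripper_width: 0.023
```

```bash
python3 crank.py .2 10
python3 - <<'E'
from h import *
i=cam("side");p,d=robot.get_image("side");np.save("side4_p.npy",p)
a=np.load("side3_p.npy")
w=np.hstack([x[195:255,235:310,::-1] for x in(a,p)])
cv2.imwrite("pics/s4.png",cv2.resize(w,None,fx=5,fy=5,interpolation=cv2.INTER_CUBIC))
E
```

```text
ang -101.9 r 0.0643 z 0.2244 Ftan 11.3 Frad -5.4 Fz -19.9 turn(mod) 0.07 t 13.15 v 0.00 tilt [0.03  0.058]
[-0.059, 0.025]
[-0.055, 0.029]
[-0.048, 0.039]
[-0.04, 0.047]
[-0.03, 0.054]
[-0.019, 0.059]
[-0.008, 0.061]
[0.004, 0.062]
[0.015, 0.06]
[0.026, 0.056]
```

View pics/s4.png

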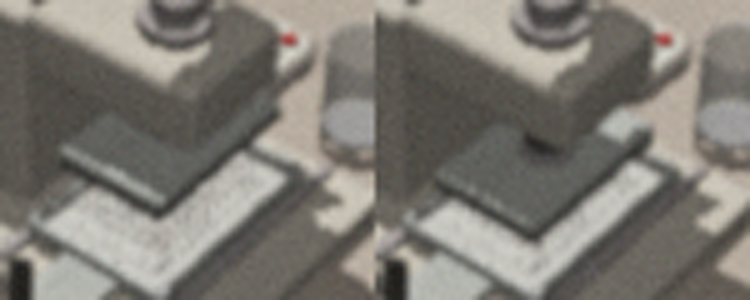

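Left is before and right is after one turn. The pad's near corner went from about (160,215) to (538,239), with a clear gap still above the plate. I'll project that corner to get pad heights.

Run:
```python
from h import *
i=cam("side");S=np.array([.4978,.0598]);y=np.radians(12.6);X=np.array([np.cos(y),np.sin(y)]);Y=np.array([-np.sin(y),np.cos(y)])
f=192/np.tan(np.radians(i["fov_y"])/2)
def proj(P):
    q=rot(i["attitude"]).T@(P-np.array(i["eye"]));s=q[:2]/q[2];s=s*(1+i["k1"]*(s@s));return s*f+[i["cx"],i["cy"]]
for sx,sy in((-37,58),(37,58),(-37,-58)):
  for z in(48,60,66,78,84,96,100):
    u=proj(np.array([*(S+X*sx/1e3+Y*sy/1e3),z/1e3]));print(sx,sy,z,u.round(1),((u-[235,195])*5).round(0))
print("plate top corner",((proj(np.array([*(S-X*.043+Y*.064),.048]))-[235,195])*5))
for n in(3,4):
    d=None
```

```text
-37 58 48 [265.3 247. ] [152. 260.]
-37 58 60 [265.4 243.9] [152. 245.]
-37 58 66 [265.5 242.4] [152. 237.]
-37 58 78 [265.6 239.2] [153. 221.]
-37 58 84 [265.6 237.6] [153. 213.]
-37 58 96 [265.7 234.4] [154. 197.]
-37 58 100 [265.8 233.3] [154. 191.]
37 58 48 [245.5 235.5] [ 53. 202.]
37 58 60 [245.5 232.4] [ 53. 187.]
37 58 66 [245.5 230.8] [ 52. 179.]
37 58 78 [245.5 227.7] [ 52. 164.]
37 58 84 [245.4 226.1] [ 52. 156.]
37 58 96 [245.4 222.9] [ 52. 140.]
37 58 100 [245.4 221.9] [ 52. 134.]
-37 -58 48 [289.3 226.3] [272. 157.]
-37 -58 60 [289.6 223.3] [273. 142.]
-37 -58 66 [289.7 221.8] [274. 134.]
-37 -58 78 [290.  218.7] [275. 118.]
-37 -58 84 [290.1 217.1] [276. 111.]
-37 -58 96 [290.4 214. ] [277.  95.]
-37 -58 100 [290.5 212.9] [277.  90.]
plate top corner [153.25044066 270.77648128]
```

>>> {"api": "arm_command", "payload": {"rows": [[-0.057, 0.025, 0, 0, 0], [-0.055, 0.029, 0, 0, 0], [-0.048, 0.039, 0, 0, 0], [-0.04, 0.047, 0, 0, 0], [-0.03, 0.054, 0, 0, 0]]}}

```text
time_s: 13.82
ee_pos: [0.4405, 0.0334, 0.225]
tool_rot: [-0.025, 0.992, 0.124, 0.023]
wrist_force: [15.7, -5.6, -22.4]
gripper_width: 0.0235
```

>>> {"api": "arm_command", "payload": {"rows": [[-0.019, 0.059, 0, 0, 0], [-0.008, 0.061, 0, 0, 0], [0.004, 0.062, 0, 0, 0], [0.015, 0.06, 0, 0, 0], [0.026, 0.056, 0, 0, 0]]}}

```text
time_s: 14.45
ee_pos: [0.4427, 0.0876, 0.2241]
tool_rot: [-0.02, 0.992, 0.121, 0.02]
wrist_force: [-5.9, -10.4, 0.3]
gripper_width: 0.0232
```

```bash
python3 crank.py .2 10
```

```text
ang 153.6 r 0.0621 z 0.2241 Ftan 11.9 Frad 0.7 Fz 0.3 turn(mod) 1.90 t 14.45 v 0.00 tilt [0.035 0.044]
[0.033, 0.052]
[0.042, 0.045]
[0.05, 0.037]
[0.056, 0.027]
[0.06, 0.016]
[0.062, 0.004]
[0.061, -0.008]
[0.059, -0.019]
[0.054, -0.03]
[0.048, -0.04]
```

```bash
cat > pad.py <<'E'
from h import *
S=np.array([.4978,.0598]);y=np.radians(12.6);M=np.array([[np.cos(y),np.sin(y)],[-np.sin(y),np.cos(y)]])
def padz(d,n="side"):
    c=cloud(cam(n),d,d>0);l=(c[:,:2]-S)@M.T
    m=(abs(l[:,0])<.031)&(l[:,1]>.02)&(l[:,1]<.052)&(c[:,2]>.052)&(c[:,2]<.115)
    z=c[m,2];md=np.median(z);k=z[abs(z-md)<.005];return len(k),k.mean()*1e3,k.std()*1e3/len(k)**.5
if __name__=="__main__":
    print("start",padz(np.load("side_d.npy")),padz(np.load("side1_d.npy")),padz(np.load("side2_d.npy")))
    for _ in range(4): print(padz(robot.get_image("side")[1]))
E
python3 pad.py
```

```text
start (166, np.float64(94.26935108880697), np.float64(0.09731062512516411)) (137, np.float64(94.23513086139506), np.float64(0.1099115135091602)) (160, np.float64(94.42502667773098), np.float64(0.0958629159488745))
(160, np.float64(71.03170519445308), np.float64(0.10628756618742446))
(163, np.float64(70.86915318830046), np.float64(0.09969820534880464))
(157, np.float64(70.70964527055305), np.float64(0.09344139922109918))
(166, np.float64(70.98955918391476), np.float64(0.0955794928441283))
```

Pad height tracking works: a 23.4 mm drop against 23.5 mm expected from the crank angle. I'll keep cranking.

>>> {"api": "arm_command", "payload": {"rows": [[0.033, 0.052, 0, 0, 0], [0.042, 0.045, 0, 0, 0], [0.05, 0.037, 0, 0, 0], [0.056, 0.027, 0, 0, 0], [0.06, 0.016, 0, 0, 0]]}}

```text
time_s: 15.28
ee_pos: [0.4874, 0.1199, 0.2238]
tool_rot: [-0.017, 0.993, 0.12, 0.015]
wrist_force: [-21.5, -7.7, 12.5]
gripper_width: 0.0235
```

>>> {"api": "arm_command", "payload": {"rows": [[0.062, 0.004, 0, 0, 0], [0.061, -0.008, 0, 0, 0], [0.059, -0.019, 0, 0, 0], [0.054, -0.03, 0, 0, 0], [0.048, -0.04, 0, 0, 0]]}}

```text
time_s: 15.9
ee_pos: [0.539, 0.1054, 0.2241]
tool_rot: [-0.019, 0.992, 0.123, 0.008]
wrist_force: [-8.9, 6.3, -0.3]
gripper_width: 0.0235
```

```bash
python3 crank.py .2 10; python3 pad.py|tail -2
```

```text
ang 48.2 r 0.0609 z 0.2241 Ftan 10.8 Frad -1.2 Fz -0.3 turn(mod) 3.74 t 15.90 v 0.00 tilt [0.011 0.039]
[0.044, -0.043]
[0.033, -0.053]
[0.022, -0.058]
[0.011, -0.061]
[-0.001, -0.062]
[-0.013, -0.061]
[-0.024, -0.057]
[-0.034, -0.052]
[-0.043, -0.044]
[-0.051, -0.035]
(157, np.float64(65.74772752765692), np.float64(0.1081373821837503))
(161, np.float64(65.70312853132441), np.float64(0.09482962138232585))
```

>>> {"api": "arm_command", "payload": {"rows": [[0.045, -0.043, 0, 0, 0], [0.034, -0.053, 0, 0, 0], [0.023, -0.058, 0, 0, 0], [0.011, -0.061, 0, 0, 0], [0, -0.062, 0, 0, 0]]}}

```text
time_s: 16.73
ee_pos: [0.5598, 0.0562, 0.2247]
tool_rot: [-0.023, 0.992, 0.127, 0.009]
wrist_force: [4.1, 10.9, -10.4]
gripper_width: 0.0234
```

```bash
sed -i 's/>.052)&(c/>.045)\&(c/' pad.py; python3 crank.py .2 5; python3 pad.py|tail -2
```

```text
ang -3.5 r 0.0615 z 0.2247 Ftan 11.1 Frad 3.4 Fz -10.4 turn(mod) 4.64 t 16.73 v 0.00 tilt [0.011 0.047]
[-0.008, -0.061]
[-0.021, -0.058]
[-0.032, -0.053]
[-0.041, -0.046]
[-0.049, -0.038]
(158, np.float64(63.108138456032314), np.float64(0.10252515949471731))
(160, np.float64(63.11836206603727), np.float64(0.10687745594408776))
```

>>> {"api": "arm_command", "payload": {"rows": [[-0.008, -0.061, 0, 0, 0], [-0.021, -0.058, 0, 0, 0], [-0.032, -0.053, 0, 0, 0], [-0.041, -0.046, 0, 0, 0], [-0.049, -0.038, 0, 0, 0]]}}

```text
time_s: 17.55
ee_pos: [0.5323, 0.0069, 0.2249]
tool_rot: [-0.025, 0.991, 0.128, 0.014]
wrist_force: [11.1, 5.7, -19.0]
gripper_width: 0.0235
```

```bash
python3 crank.py .2 5; python3 pad.py|tail -2
```

```text
ang -57.5 r 0.0630 z 0.2249 Ftan 12.4 Frad 1.2 Fz -19.0 turn(mod) 5.58 t 17.55 v 0.00 tilt [0.022 0.053]
[-0.057, -0.026]
[-0.059, -0.017]
[-0.062, -0.006]
[-0.062, 0.006]
[-0.059, 0.018]
(156, np.float64(61.2249131287795), np.float64(0.09906016849849317))
(156, np.float64(61.39798423059002), np.float64(0.09860503859747989))
```

>>> {"api": "arm_command", "payload": {"rows": [[-0.057, -0.026, 0, 0, 0], [-0.059, -0.017, 0, 0, 0], [-0.062, -0.006, 0, 0, 0], [-0.062, 0.006, 0, 0, 0], [-0.059, 0.018, 0, 0, 0]]}}

```text
time_s: 18.38
ee_pos: [0.4755, 0.0004, 0.2249]
tool_rot: [-0.024, 0.991, 0.128, 0.019]
wrist_force: [15.0, -0.6, -23.7]
gripper_width: 0.0235
```

```bash
python3 crank.py .2 5; python3 pad.py|tail -3
```

```text
ang -111.0 r 0.0638 z 0.2249 Ftan 14.2 Frad -4.8 Fz -23.7 turn(mod) 0.23 t 18.38 v 0.00 tilt [0.031 0.052]
[-0.055, 0.033]
[-0.049, 0.038]
[-0.041, 0.046]
[-0.032, 0.053]
[-0.021, 0.058]
(167, np.float64(61.24288456566156), np.float64(0.09965420762064543))
(160, np.float64(61.364773420482386), np.float64(0.10418055243792933))
(163, np.float64(61.095261962822015), np.float64(0.09740509878339221))
```

Contact confirmed. The pad has stopped at 61.2 mm, with touch at about 11.55 rad, so it's now about 1.25 rad in at roughly 52 N. The tangential load is up by about 2.9 N, which agrees. It needs about 1.15 rad more.

>>> {"api": "arm_command", "payload": {"rows": [[-0.055, 0.033, 0, 0, 0], [-0.049, 0.038, 0, 0, 0], [-0.041, 0.046, 0, 0, 0], [-0.032, 0.053, 0, 0, 0], [-0.021, 0.058, 0, 0, 0]]}}

```text
time_s: 19.2
ee_pos: [0.4384, 0.0409, 0.2253]
tool_rot: [-0.02, 0.992, 0.125, 0.021]
wrist_force: [8.6, -14.0, -19.0]
gripper_width: 0.0235
```

```bash
python3 crank.py .2 5; python3 pad.py|tail -3
```

```text
ang -162.3 r 0.0630 z 0.2253 Ftan 16.0 Frad -4.0 Fz -19.0 turn(mod) 1.13 t 19.20 v 0.00 tilt [0.037 0.046]
[-0.011, 0.062]
[-0.001, 0.062]
[0.01, 0.061]
[0.022, 0.058]
[0.032, 0.053]
(162, np.float64(61.32781710043076), np.float64(0.09284801482768136))
(162, np.float64(61.330697102329076), np.float64(0.09904444199164934))
(158, np.float64(61.28312201899564), np.float64(0.11404767407030926))
```

>>> {"api": "arm_command", "payload": {"rows": [[-0.011, 0.062, 0, 0, 0], [0, 0, 0, 0, 0], [0, 0, 0, 0, 0.5], [0, 0, 0, 0, 0.5], [0, 0, 0, 0, 0.5]]}}

```text
time_s: 20.02
ee_pos: [0.4371, 0.0543, 0.2263]
tool_rot: [-0.021, 0.992, 0.126, 0.022]
wrist_force: [-0.3, -0.2, 0.4]
gripper_width: 0.0427
```

```bash
python3 crank.py .2 1; python3 pad.py|tail -2
```

```text
ang -174.7 r 0.0616 z 0.2263 Ftan 0.1 Frad 0.4 Fz 0.4 turn(mod) 1.34 t 20.02 v 0.00 tilt [0.038 0.047]
[-0.001, 0.062]
(163, np.float64(61.35251095578219), np.float64(0.09554952480936683))
(159, np.float64(61.117734824259664), np.float64(0.09832293744691578))
```

>>> {"api": "arm_command", "payload": {"rows": [[0, 0, 0.12, 0, 0.5], [0, 0, 0.25, 0, 0.5], [0, 0, 0.25, 0, 0.5], [-0.1, 0, 0.1, 0, 0.5], [0, 0, 0, 0, 0.5]]}}

```text
time_s: 20.85
ee_pos: [0.4156, 0.0546, 0.3743]
tool_rot: [-0.021, 0.992, 0.126, 0.021]
wrist_force: [0.6, -0.1, -0.1]
gripper_width: 0.0428
```

Run:
```python
from h import *
import pad
s=robot.observe();print(s["ee_pos"],s["wrist_force"],s["time_s"])
p,d=robot.get_image("side");print(pad.padz(d))
i=cam("wrist");pw,dw=robot.get_image("wrist");c=cloud(i,dw,dw>0)
q=c[(c[:,2]>.226)&(c[:,2]<.24)&(np.hypot(c[:,0]-.437,c[:,1]-.054)<.03)]
if len(q)>3:
    k=np.array(cv2.minAreaRect(q[:,:2].astype(np.float32))[0]);print("knob",k,np.degrees(np.arctan2(*(k-[.4979,.0598])[::-1])))
for n in("beaker","timer","flask"):
  for cn in("side","top"):
    if cn=="top" and n=="beaker": robot.get_image("top")
for n in("beaker","timer","flask"):
    r=robot.trace("top",n)[:1];print(n,[x["bbox"] for x in r])
cv2.imwrite("pics/end.png",cv2.resize(p[140:300,140:340,::-1],None,fx=3,fy=3))
```

```text
[0.41558838 0.05463033 0.37430683] [ 0.64759954 -0.13924148 -0.09493018] 20.85
(162, np.float64(61.352858398925754), np.float64(0.09115315617553878))
knob [0.43591765 0.05327231] -173.98803667735413
beaker [[312.4, 202.5, 17.4, 14.7]]
timer [[302.2, 176.8, 19.6, 18.6]]
flask [[174.7, 179.6, 22.6, 18.3]]
```

View pics/end.png

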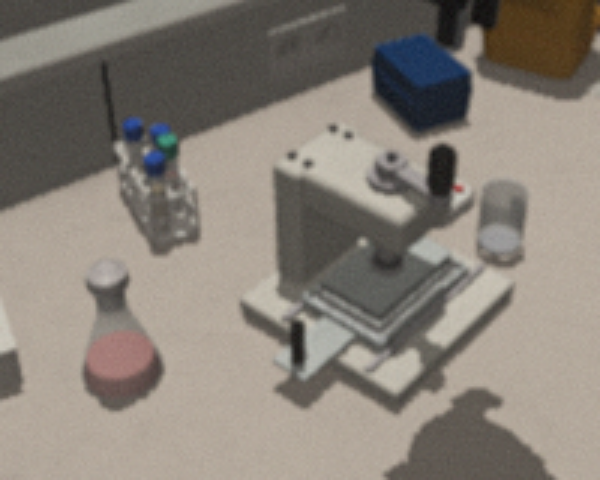

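The final picture shows the pad flat on the plate at about (385,275), the tray in with its peg at (298,345), and the knob free at (441,170). The flask and beaker are in place. I'll hand it in.

```bash
python3 -c "
from rig import robot
print(robot.job_done())"
```

```text
the job is handed in; nothing more can be done
None
```

The tray is home, the pad is clamped on the plate at an estimated 100 N, and the job was handed in at about 21 s. No verdict was reported.

- **Tray:** I pushed it in by its peg until it met the stop. The camera shows the peg moved 69.8 mm of the 70 mm travel. The last push reached 71 N at the wrist, harder than needed but under the 120 N limit.
- **Cranking:** I turned clockwise at about 1.5 rad/s on average, with no commanded reversal, for about 13.9 rad through two heavy points. The crank stood still for up to about 0.2 s during some camera looks, so the pace was not perfectly continuous.
- **Squeeze:** The pad stopped descending at about 11.5 rad. I went roughly 2.37 rad further, which works out to 95–102 N. That is from crank angle and pad height, as there is no direct reading. The knob load rose by about 4 N, which agrees.
- **Last checks:** The pad height was steady after I let go, and the knob was where I left it. The wrist force was about zero with the gripper clear above the press.
- **Bystanders:** The beaker, timer and flask were detected within about 3 pixels of their first positions, roughly 10 mm in the top view. The detector's own error could account for that, and the arm never went near them.

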